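Load the spectacle painter's colour rack

TASK

Move all four paint jars from the aluminium storage rack into the grey painting rack, one jar to a cell, keeping their order as counted from each rack's black knob: the jar that starts nearest the storage rack's knob goes into the cell nearest the painting rack's knob, and so on. Keep the jars upright, set them down rather than dropping them, and leave the solvent bottle where it stands.

Things in the scene. Friction and masses are not known exactly. Their poses are not given: they have to be found in the camera images.
- jar_red: Loose round paint jar, white with a red lid and a red band, 40 mm across, 56 mm high, straight sides, 55 to 115 g. Origin at the centre of its underside, z up. It starts upright on the red disc of the storage rack.
- jar_yellow: Loose round paint jar, white with a yellow lid and a yellow band, 40 mm across, 56 mm high, straight sides, 55 to 115 g. Origin at the centre of its underside, z up. It starts upright on the yellow disc of the storage rack.
- jar_blue: Loose round paint jar, white with a blue lid and a blue band, 40 mm across, 56 mm high, straight sides, 55 to 115 g. Origin at the centre of its underside, z up. It starts upright on the blue disc of the storage rack.
- jar_green: Loose round paint jar, white with a green lid and a green band, 40 mm across, 56 mm high, straight sides, 55 to 115 g. Origin at the centre of its underside, z up. It starts upright on the green disc of the storage rack.
- disc_red: Red disc, 58 mm across, 3 mm thick, fixed on the aluminium storage rack (76 x 256 mm, 10 mm high), marks the red jar's place. Origin at its underside's centre, 10 mm above the bench; the jar stands on it, 13 mm up. Four discs in a row, 62 mm apart, y axes along the row; the rack's black knob (34 mm high) is past the row's -y end, 50 mm from the last disc's centre.
- disc_yellow: Yellow disc, 58 mm across, 3 mm thick, fixed on the aluminium storage rack (76 x 256 mm, 10 mm high), marks the yellow jar's place. Origin at its underside's centre, 10 mm above the bench; the jar stands on it, 13 mm up. Four discs in a row, 62 mm apart, y axes along the row; the rack's black knob (34 mm high) is past the row's -y end, 50 mm from the last disc's centre.
- disc_blue: Blue disc, 58 mm across, 3 mm thick, fixed on the aluminium storage rack (76 x 256 mm, 10 mm high), marks the blue jar's place. Origin at its underside's centre, 10 mm above the bench; the jar stands on it, 13 mm up. Four discs in a row, 62 mm apart, y axes along the row; the rack's black knob (34 mm high) is past the row's -y end, 50 mm from the last disc's centre.
- disc_green: Green disc, 58 mm across, 3 mm thick, fixed on the aluminium storage rack (76 x 256 mm, 10 mm high), marks the green jar's place. Origin at its underside's centre, 10 mm above the bench; the jar stands on it, 13 mm up. Four discs in a row, 62 mm apart, y axes along the row; the rack's black knob (34 mm high) is past the row's -y end, 50 mm from the last disc's centre.
- painting_rack: Grey rack fixed to the bench, 66 x 252 mm, four open square cells in a row along its y. Cells 58 x 58 mm inside, floor 4 mm and wall tops 16 mm above the bench, walls 4 mm thick. Cell centres at x = 0, y = 93, 31, -31, -93 mm, counted from its black knob (34 mm high, at y = 143 mm). Origin: underside's centre, on the bench; z up. Stands left or right of the storage rack.
- solvent_bottle: Bystander: clear glass bottle with an orange cap, 60 mm across, 125 mm high, loose, standing behind the racks. Origin at the centre of its underside. Leave it alone.
Mind the look-alikes: they are no part of the job. What is shaped like the jar_green but orange or pink is not meant. Leave any pink look-alike of the jar_red alone.

How it is judged:
At the end, for the whole second after the job is handed in: Each jar stands in its own cell of the painting rack, the order from the knob being that of the discs in the storage rack from its knob: within 12 mm of the cell's centre in each direction of the rack, its underside within 3 mm of the cell's floor, tilted less than 0.1 rad, released and at rest (x of jar_red in the frame of painting_rack between -0.012 and 0.012 m and z of jar_red in the frame of painting_rack between 0.001 and 0.007 m and angle between each of jar_red, jar_yellow, jar_blue, jar_green's own z axis and vertical below 0.1 rad and linear speed of each of jar_red, jar_yellow, jar_blue, jar_green below 0.02 m/s and angular speed of each of jar_red, jar_yellow, jar_blue, jar_green below 0.2 rad/s and ((y of each of disc_yellow, disc_blue, disc_green in the frame of disc_red above 0 m and y of jar_red in the frame of painting_rack between 0.081 and 0.105 m) or (y of disc_yellow in the frame of disc_red below 0 m and y of each of disc_blue, disc_green in the frame of disc_red above 0 m and y of jar_red in the frame of painting_rack between 0.019 and 0.043 m) or (y of each of disc_yellow, disc_green in the frame of disc_red above 0 m and y of disc_blue in the frame of disc_red below 0 m and y of jar_red in the frame of painting_rack between 0.019 and 0.043 m) or (y of each of disc_yellow, disc_blue in the frame of disc_red above 0 m and y of disc_green in the frame of disc_red below 0 m and y of jar_red in the frame of painting_rack between 0.019 and 0.043 m) or (y of each of disc_yellow, disc_blue in the frame of disc_red below 0 m and y of disc_green in the frame of disc_red above 0 m and y of jar_red in the frame of painting_rack between -0.043 and -0.019 m) or (y of each of disc_yellow, disc_green in the frame of disc_red below 0 m and y of disc_blue in the frame of disc_red above 0 m and y of jar_red in the frame of painting_rack between -0.043 and -0.019 m) or (y of disc_yellow in the frame of disc_red above 0 m and y of each of disc_blue, disc_green in the frame of disc_red below 0 m and y of jar_red in the frame of painting_rack between -0.043 and -0.019 m) or (y of each of disc_yellow, disc_blue, disc_green in the frame of disc_red below 0 m and y of jar_red in the frame of painting_rack between -0.105 and -0.081 m)) and x of jar_yellow in the frame of painting_rack between -0.012 and 0.012 m and z of jar_yellow in the frame of painting_rack between 0.001 and 0.007 m and ((y of each of disc_red, disc_blue, disc_green in the frame of disc_yellow above 0 m and y of jar_yellow in the frame of painting_rack between 0.081 and 0.105 m) or (y of disc_red in the frame of disc_yellow below 0 m and y of each of disc_blue, disc_green in the frame of disc_yellow above 0 m and y of jar_yellow in the frame of painting_rack between 0.019 and 0.043 m) or (y of each of disc_red, disc_green in the frame of disc_yellow above 0 m and y of disc_blue in the frame of disc_yellow below 0 m and y of jar_yellow in the frame of painting_rack between 0.019 and 0.043 m) or (y of each of disc_red, disc_blue in the frame of disc_yellow above 0 m and y of disc_green in the frame of disc_yellow below 0 m and y of jar_yellow in the frame of painting_rack between 0.019 and 0.043 m) or (y of each of disc_red, disc_blue in the frame of disc_yellow below 0 m and y of disc_green in the frame of disc_yellow above 0 m and y of jar_yellow in the frame of painting_rack between -0.043 and -0.019 m) or (y of each of disc_red, disc_green in the frame of disc_yellow below 0 m and y of disc_blue in the frame of disc_yellow above 0 m and y of jar_yellow in the frame of painting_rack between -0.043 and -0.019 m) or (y of disc_red in the frame of disc_yellow above 0 m and y of each of disc_blue, disc_green in the frame of disc_yellow below 0 m and y of jar_yellow in the frame of painting_rack between -0.043 and -0.019 m) or (y of each of disc_red, disc_blue, disc_green in the frame of disc_yellow below 0 m and y of jar_yellow in the frame of painting_rack between -0.105 and -0.081 m)) and x of jar_blue in the frame of painting_rack between -0.012 and 0.012 m and z of jar_blue in the frame of painting_rack between 0.001 and 0.007 m and ((y of each of disc_red, disc_yellow, disc_green in the frame of disc_blue above 0 m and y of jar_blue in the frame of painting_rack between 0.081 and 0.105 m) or (y of disc_red in the frame of disc_blue below 0 m and y of each of disc_yellow, disc_green in the frame of disc_blue above 0 m and y of jar_blue in the frame of painting_rack between 0.019 and 0.043 m) or (y of each of disc_red, disc_green in the frame of disc_blue above 0 m and y of disc_yellow in the frame of disc_blue below 0 m and y of jar_blue in the frame of painting_rack between 0.019 and 0.043 m) or (y of each of disc_red, disc_yellow in the frame of disc_blue above 0 m and y of disc_green in the frame of disc_blue below 0 m and y of jar_blue in the frame of painting_rack between 0.019 and 0.043 m) or (y of each of disc_red, disc_yellow in the frame of disc_blue below 0 m and y of disc_green in the frame of disc_blue above 0 m and y of jar_blue in the frame of painting_rack between -0.043 and -0.019 m) or (y of each of disc_red, disc_green in the frame of disc_blue below 0 m and y of disc_yellow in the frame of disc_blue above 0 m and y of jar_blue in the frame of painting_rack between -0.043 and -0.019 m) or (y of disc_red in the frame of disc_blue above 0 m and y of each of disc_yellow, disc_green in the frame of disc_blue below 0 m and y of jar_blue in the frame of painting_rack between -0.043 and -0.019 m) or (y of each of disc_red, disc_yellow, disc_green in the frame of disc_blue below 0 m and y of jar_blue in the frame of painting_rack between -0.105 and -0.081 m)) and x of jar_green in the frame of painting_rack between -0.012 and 0.012 m and z of jar_green in the frame of painting_rack between 0.001 and 0.007 m and ((y of each of disc_red, disc_yellow, disc_blue in the frame of disc_green above 0 m and y of jar_green in the frame of painting_rack between 0.081 and 0.105 m) or (y of disc_red in the frame of disc_green below 0 m and y of each of disc_yellow, disc_blue in the frame of disc_green above 0 m and y of jar_green in the frame of painting_rack between 0.019 and 0.043 m) or (y of each of disc_red, disc_blue in the frame of disc_green above 0 m and y of disc_yellow in the frame of disc_green below 0 m and y of jar_green in the frame of painting_rack between 0.019 and 0.043 m) or (y of each of disc_red, disc_yellow in the frame of disc_green above 0 m and y of disc_blue in the frame of disc_green below 0 m and y of jar_green in the frame of painting_rack between 0.019 and 0.043 m) or (y of each of disc_red, disc_yellow in the frame of disc_green below 0 m and y of disc_blue in the frame of disc_green above 0 m and y of jar_green in the frame of painting_rack between -0.043 and -0.019 m) or (y of each of disc_red, disc_blue in the frame of disc_green below 0 m and y of disc_yellow in the frame of disc_green above 0 m and y of jar_green in the frame of painting_rack between -0.043 and -0.019 m) or (y of disc_red in the frame of disc_green above 0 m and y of each of disc_yellow, disc_blue in the frame of disc_green below 0 m and y of jar_green in the frame of painting_rack between -0.043 and -0.019 m) or (y of each of disc_red, disc_yellow, disc_blue in the frame of disc_green below 0 m and y of jar_green in the frame of painting_rack between -0.105 and -0.081 m))); the robot touches nothing.
It fails at once if a jar tips over by more than 0.6 rad (angle between any of jar_red, jar_yellow, jar_blue, jar_green's own z axis and vertical above 0.6 rad).
It fails at once if a jar is dropped (falls free of the fingers faster than 0.8 m/s, some 3 cm of fall) ((linear speed of jar_red above 0.8 m/s and contact force between the fingers and jar_red below 0.05 N) or (linear speed of jar_yellow above 0.8 m/s and contact force between the fingers and jar_yellow below 0.05 N) or (linear speed of jar_blue above 0.8 m/s and contact force between the fingers and jar_blue below 0.05 N) or (linear speed of jar_green above 0.8 m/s and contact force between the fingers and jar_green below 0.05 N)).
It fails at once if the solvent bottle is moved by more than 30 mm or tipped by more than 0.3 rad (distance of solvent_bottle from where it was at the start of the episode above 0.03 m or angle between solvent_bottle's own z axis and vertical above 0.3 rad).
It also fails if it takes over 96 s, if anything falls off the work surface, if the arm or the gripper's body presses on something with over 40 N, if the wrist force passes 120 N, or if a joint passes its speed limit or range.

ROBOT

A 6-joint arm with a two-finger parallel gripper is mounted at the origin on the work surface. World frame = base frame: x ahead of the robot, y to its left, z up, the work surface at z = 0. Lengths are in m, angles in rad, forces in N, time in s.
With the tool pointing down it reaches from about 0.25 to 0.775 m from the base axis. Payload 4 kg.
Tool frame: the origin (TCP) lies at the very end of the fingers, on their centre line; the grasp point (between the pads) lies 19 mm behind it; z points along the fingers, y is the direction in which the jaws open and shut (so a half turn about z gives the same grasp; the last joint's range is limited). The gripper opens to 94 mm and grips with 3 to 60 N. Pads are 16 mm wide; open, the fingers measure 119 mm over their backs; the gripper's body (75 mm by 177 mm) begins 78 mm behind the grasp point.
Start: joints at [1.158, 0.087, 1.371, -0, 1.684, -0.103], TCP at [0.168, 0.524, 0.206] pointing down, gripper open.
Joint ranges: [-3.1, 3.1], [-0.76, 2.03], [0.27, 2.55], [-1.08, 4.22], [0.17, 2.65], [-2.57, 2.57]. Speed limits (rad/s): [2.79, 2.79, 3.14, 3.14, 3.14, 3.14].

INTERFACE

Orientations are given as [roll, pitch, yaw] about the fixed x, y, z axes, in that order (R = Rz(yaw) Ry(pitch) Rx(roll)).
In Python, from bench import robot, cams, models gives the robot as it stands.
- The arm moves only by the tool step_arm, never from a script. Its argument "series" is a list of rows, each a list of 5 numbers: the gripper command: -1 is shut, 1 is fully open, values between are in proportion, then the shift along the tool's x, y, z in mm, then the turn about the tool's z in degrees. A call has 1 to 20 rows; each row is the pose to reach, as a shift and turn from the pose commanded when the call began, along the tool's axes at that moment; what a row does not reach only later rows make up. A row lasts 1/8 s, in which the tool goes at most 62.5 mm and 10.7 degrees, less where a joint would pass 70% of its speed; a pose out of reach is approached as far as the arm can. A call with a gripper value outside its range is refused whole. The fingers move at their own pace and stop on an object; the grip force is fixed at half the most. Time passes only in rows, so rows that repeat a pose let the fingers close. It gives the time, the measured TCP pose, the force and the opening at its end, in the units of the state.
- robot.get_obs(): the state, without advancing time (a new reading comes with each control period).
- cams.snapshot(name): name is "scene" or "top"; returns a dict with "pixels" (400x640x3 uint8, red, green, blue), "fov_y" (degrees; the focal length in pixels is half the picture's height over the tangent of half this angle, whatever the lens; pixels are square), "cx", "cy" (the principal point, pixels), "k1" (the pictures are not rectified: a ray, as slopes to the right and down, at radius r is drawn at 1 + k1 r^2 times it, then the intrinsics apply), "R" (3x3) and "t" (3): a world point X has camera coordinates R X + t. Camera axes: x right, y down, z forward; pixel columns grow to the right and rows downward; lengths in m; the calibration is good to about 2 mm. A picture is of the moment at which its call begins. There is no depth.
- robot.close_job(): hands the job in, once; it reports no verdict.
Trained networks look in a picture, given as the dict that the camera call returned (one of the last four; its "shot" number tells which), for a name from the list of things; names that differ only in an ending like _2 or _b are one class to them, and where a whole thing is asked for, a point or a joint stands for the part that bears it (a point fixed in the world has none). Each returns a list of dicts, best first, with "p" (0 to 1); they miss things now and then, are a little off and sometimes report something else, mostly with a low value. They report only what shows in the picture. A call takes as long as a camera call. They do not tell look-alikes from the thing itself.
- models.find_in(picture, label): "position" ([x, y, z] in m, in world coordinates, good to about 4 mm: the middle of the surface that is visible of it).
- models.pinpoint(picture, label): "position" ([x, y, z] in m, in world coordinates, good to about 4 mm: a listed point, or the origin of a listed thing).
The state is a dict: "time": time; "joint_positions": joint angles; "qvel": joint speeds; "joint_torque": joint torques, N m; "tool_pos": TCP position; "ee_rot": TCP orientation; "wrist_force": force on the tool from outside, world axes, zero at the start; "wrist_torque": the same for the moment, N m; "width": finger opening in m.
Only numpy, scipy, OpenCV 4.12 (cv2) and the standard library are available. Lean on these libraries where they do the work, as an engineer would, in place of code of your own. Each camera call takes 0.05 s, during which the arm holds its last target. There are 200 camera calls.

## Working session

There is one attempt and no reset: what is moved stays moved. The work goes in short steps, Python scripts to look and compute and a tool call to move; the robot and the scene stay as the last step left them, time stands still between calls to the robot, and variables do not carry over. Pictures are saved under pics/ and viewed, about 12 in all and at most 16, crops included, and the job is handed in when it is done.

Besides the shell and the picture viewer there is one more tool, called after "Emit:" as a command line: name --pt "numbers of a row" for each row, then --argument value for the rest. step_arm: Moves the arm, as the interface text tells. Its arguments: {"type":"object","properties":{"series":{"type":"array","items":{"type":"array","items":{"type":"number"}}}},"required":["series"]}

```bash
mkdir -p pics; ls; python3 - <<'E'
from bench import robot,cams,models
import cv2
o=robot.get_obs();print(o['time'],o['tool_pos'],o['ee_rot'],o['width'])
for c in("top","scene"):
    s=cams.snapshot(c);cv2.imwrite(f'pics/{c}0.png',s['pixels'][:,:,::-1])
    for n in['jar_red','jar_yellow','jar_blue','jar_green','disc_red','disc_yellow','disc_blue','disc_green','painting_rack','solvent_bottle']:
        print(c,n,[(round(d['p'],2),[round(float(v),3) for v in d['position']]) for d in models.pinpoint(s,n)[:4]])
E
```

```text
pics
0.0 [0.16746664 0.52331167 0.20432212] [-3.13941142e+00 -1.99287544e-04  2.83182902e+00] 0.09350615234773585
top jar_red [(0.88, [0.539, 0.231, 0.014]), (0.69, [0.743, -0.002, -0.001]), (0.56, [0.448, 0.205, 0.0]), (0.2, [0.547, 0.113, 0.014])]
top jar_yellow [(0.9, [0.536, 0.296, 0.014])]
top jar_blue [(0.75, [0.54, 0.167, 0.012]), (0.66, [0.541, 0.17, 0.011])]
top jar_green [(0.9, [0.548, 0.113, 0.012]), (0.66, [0.649, 0.162, -0.001]), (0.62, [0.447, 0.113, -0.002])]
top disc_red [(0.63, [0.538, 0.233, 0.011]), (0.4, [0.538, 0.231, 0.013])]
top disc_yellow [(0.46, [0.537, 0.298, 0.008])]
top disc_blue [(0.69, [0.544, 0.17, 0.013])]
top disc_green [(0.51, [0.551, 0.107, 0.003])]
top painting_rack [(0.63, [0.517, -0.189, 0.0])]
top solvent_bottle []
scene jar_red [(0.8, [0.536, 0.237, 0.01]), (0.75, [0.444, 0.207, 0.001]), (0.55, [0.546, 0.109, 0.012])]
scene jar_yellow [(0.66, [0.532, 0.296, 0.009])]
scene jar_blue []
scene jar_green [(0.78, [0.65, 0.166, -0.0]), (0.72, [0.547, 0.108, 0.01]), (0.61, [0.447, 0.113, -0.001])]
scene disc_red [(0.64, [0.542, 0.232, 0.013])]
scene disc_yellow [(0.75, [0.544, 0.169, 0.011]), (0.73, [0.546, 0.112, 0.011]), (0.68, [0.537, 0.293, 0.009])]
scene disc_blue []
scene disc_green [(0.68, [0.547, 0.111, 0.012])]
scene painting_rack [(0.7, [0.518, -0.182, 0.002])]
scene solvent_bottle []
```

View pics/top0.png

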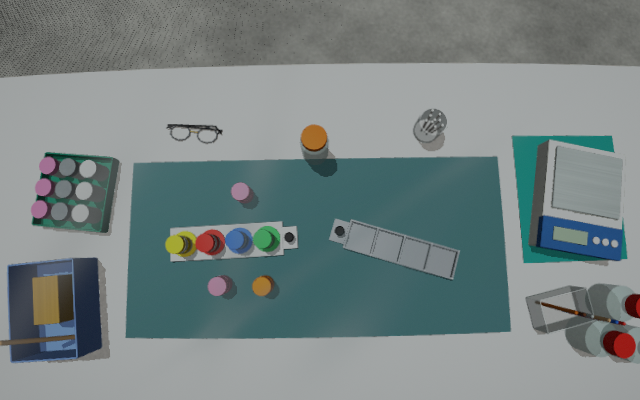

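View pics/scene0.png

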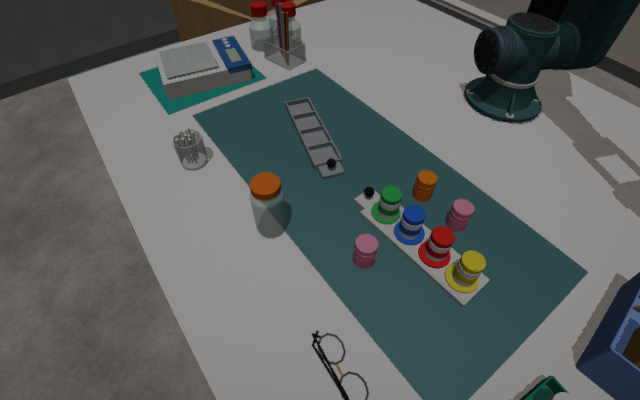

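The top view shows the storage rack from (170,245) to (297,237) with its knob at (289,237), and the order from the knob is green, blue, red, yellow. The painting rack's knob is at (340,231), and the rack slants to (458,268). Pink and orange look-alikes stand beside the row. Next I'll get precise poses from rectified views.

```bash
cat > h.py <<'E'
from bench import robot,cams,models
import cv2,numpy as np
def project(s,X):
    c=np.asarray(X,float)@np.array(s['R']).T+s['t'];u=c[...,:2]/c[...,2:]
    f=200/np.tan(np.radians(s['fov_y'])/2);r2=(u**2).sum(-1,keepdims=True)
    return u*(1+s['k1']*r2)*f+[s['cx'],s['cy']]
def ortho(s,z,x0,x1,y0,y1,k=2000):
    """k px/m; image up=+x, left=+y"""
    xs=np.arange(x1,x0,-1/k);ys=np.arange(y1,y0,-1/k)
    Y,X=np.meshgrid(ys,xs);p=project(s,np.stack([X,Y,0*X+z],-1)).astype(np.float32)
    return cv2.remap(s['pixels'],p[...,0],p[...,1],cv2.INTER_CUBIC)[:,:,::-1]
def lids(s,z=None):
    """hue-masked lid centres: ortho at lid-top height"""
    im=ortho(s,.069 if z is None else z,.38,.68,-.36,.36);h=cv2.cvtColor(np.ascontiguousarray(im),cv2.COLOR_BGR2HSV);out={}
    for n,(a,b) in dict(green=(50,80),blue=(100,120),yellow=(24,34),red=(0,5)).items():
        m=cv2.inRange(h,(a,130,120),(b,255,255))
        if n=='red': m|=cv2.inRange(h,(174,130,120),(179,255,255))
        out[n]=m
    return im,out
E
python3 - <<'E'
from h import *
for c in("top","scene"):
    s=cams.snapshot(c)
    print(c,'cam at',(-np.array(s['R']).T@s['t']).round(3))
    P=ortho(s,.016,.42,.64,-.36,0.0);cv2.imwrite(f'pics/P{c}.png',P)
    g=ortho(s,.013,.44,.64,.05,.35);cv2.imwrite(f'pics/S{c}.png',g)
im=[cv2.imread(f'pics/{a}{c}.png') for c in("top","scene") for a in "P"]
cv2.imwrite('pics/P.png',cv2.resize(np.vstack(im),None,fx=.65,fy=.65))
im=[cv2.imread(f'pics/S{c}.png') for c in("top","scene")]
cv2.imwrite('pics/S.png',cv2.resize(np.vstack(im),None,fx=.75,fy=.75))
E
```

```text
top cam at [ 0.518 -0.019  0.846]
scene cam at [0.914 0.388 0.573]
```

View pics/P.png

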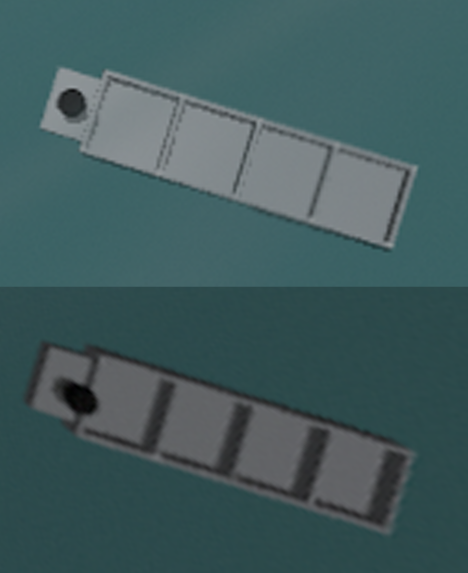

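View pics/S.png

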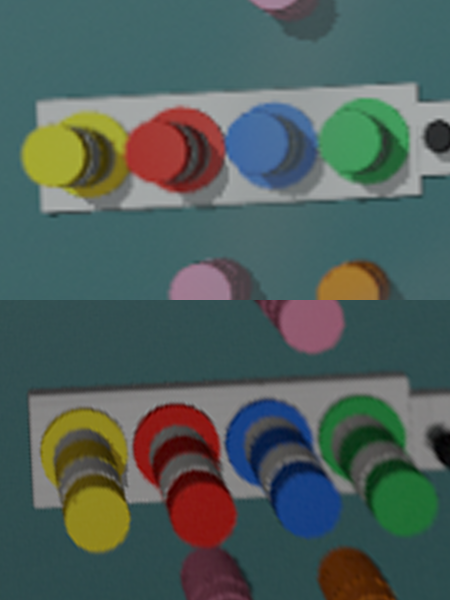

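The rectified views give the painting rack centre at (0.518,-0.189) with its y axis turned -17°. The jars run from green (0.546,0.108) to yellow (0.536,0.293), with the row turned about +3°. The helper below turns poses into shifts along the tool axes.

```bash
cat > plan.py <<'E'
import numpy as np
from bench import robot
J=dict(green=(.546,.1085),blue=(.542,.1675),red=(.538,.230),yellow=(.536,.293))
Cell=dict(zip(['green','blue','red','yellow'],[(.5451,-.1),(.527,-.1593),(.509,-.2187),(.4909,-.278)]))
def rel(start,yaw0,targets):
    ax=np.array([[np.cos(yaw0),np.sin(yaw0),0],[np.sin(yaw0),-np.cos(yaw0),0],[0,0,-1]])
    for n,(p,yaw) in targets.items():
        print(n,(ax@(np.array(p)-start)*1000).round(1),'turn',round(float(np.degrees(yaw0-yaw)),1))
PY,CY=1.625,1.275
E
python3 - <<'E'
from plan import *
o=robot.get_obs();g=J['green']
rel(o['tool_pos'],o['ee_rot'][2],dict(above=((*g,.15),PY),pick=((*g,.033),PY)))
print('from a pick pose')
for c in J:
    print(c);T=dict(lift=((*J[c],.15),PY),above=((*Cell[c],.15),CY),place=((*Cell[c],.0245),CY))
    rel(np.array([*J[c],.033]),PY,T)
    print('from place');n=dict(zip(J,list(J)[1:])).get(c)
    if n: rel(np.array([*Cell[c],.0245]),CY,dict(up=((*Cell[c],.15),CY),above=((*J[n],.15),PY),pick=((*J[n],.033),PY)))
E
```

```text
above [-486.9 -280.2   55.5] turn 69.1
pick [-486.9 -280.2  172.5] turn 69.1
from a pick pose
green
lift [   0.    0. -117.] turn 0.0
above [-208.1  -12.2 -117. ] turn 20.1
place [-208.1  -12.2    8.5] turn 20.1
from place
up [   0.     0.  -125.5] turn 0.0
above [ 255.   -80.9 -125.5] turn -20.1
pick [255.  -80.9  -8.5] turn -20.1
blue
lift [   0.    0. -117.] turn 0.0
above [-325.5  -32.7 -117. ] turn 20.1
place [-325.5  -32.7    8.5] turn 20.1
from place
up [   0.     0.  -125.5] turn 0.0
above [ 375.6 -103.  -125.5] turn -20.1
pick [ 375.6 -103.    -8.5] turn -20.1
red
lift [   0.    0. -117.] turn 0.0
above [-446.5  -53.3 -117. ] turn 20.1
place [-446.5  -53.3    8.5] turn 20.1
from place
up [   0.     0.  -125.5] turn 0.0
above [ 497.3 -123.3 -125.5] turn -20.1
pick [ 497.3 -123.3   -8.5] turn -20.1
yellow
lift [   0.    0. -117.] turn 0.0
above [-567.7  -76.  -117. ] turn 20.1
place [-567.7  -76.     8.5] turn 20.1
from place
```

Emit:
step_arm --pt "1 -35 -20 0 5" --pt "1 -70 -40 0 10" --pt "1 -105 -60 0 15" --pt "1 -140 -80 0 20" --pt "1 -180 -104 0 26" --pt "1 -220 -127 0 32" --pt "1 -260 -150 0 38" --pt "1 -300 -173 0 44" --pt "1 -340 -196 10 50" --pt "0.8 -380 -219 20 56" --pt "0.6 -420 -242 30 62" --pt "0.36 -455 -262 40 66" --pt "0.36 -475 -273 50 69" --pt "0.36 -487 -280 55.5 69" --pt "0.36 -487 -280 55.5 69" --pt "0.36 -487 -280 55.5 69"

```text
time: 3.2
tool_pos: [0.5458, 0.1097, 0.1505]
ee_rot: [3.141, -0.001, 1.629]
wrist_force: [-0.7, -0.2, -0.1]
width: 0.0637
```

```bash
python3 - <<'E'
from h import *
from plan import *
o=robot.get_obs();print(o['time'],o['tool_pos'],o['ee_rot'],o['width'],o['wrist_force'])
rel(o['tool_pos'],o['ee_rot'][2],dict(pick=((*J['green'],.033),PY)))
for c in("top","scene"):
    cv2.imwrite(f'pics/a_{c}.png',cams.snapshot(c)['pixels'][:,:,::-1])
a=cv2.imread('pics/a_top.png')[180:320,130:350];b=cv2.imread('pics/a_scene.png')[110:310,320:540]
cv2.imwrite('pics/a.png',cv2.resize(np.vstack([a,b]),None,fx=1.7,fy=1.7,interpolation=2))
E
```

```text
3.2 [0.54580088 0.10970794 0.15051054] [ 3.14107482e+00 -6.49239530e-04  1.62909034e+00] 0.06367645750706374 [-0.6915891  -0.15356983 -0.11772475]
pick [-1.200e+00  1.000e-01  1.175e+02] turn 0.2
```

View pics/a.png

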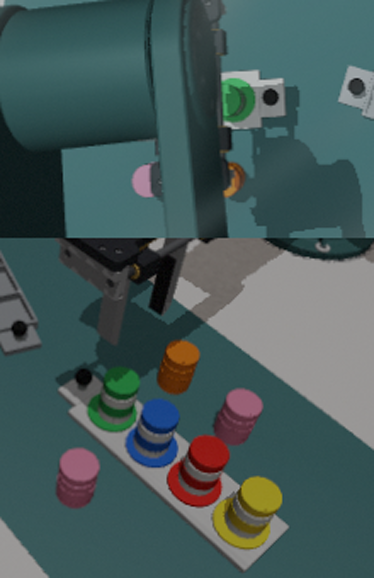

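The gripper is above the green jar at crop position (120,375), with its jaws spanning the row crosswise. The way down is clear, so I'll descend and close.

Emit:
step_arm --pt "0.36 -1 0 20 0" --pt "0.36 -1 0 45 0" --pt "0.36 -1 0 70 0" --pt "0.36 -1 0 92 0" --pt "0.36 -1 0 108 0" --pt "0.36 -1 0 117 0" --pt "0.36 -1 0 117 0" --pt "0.36 -1 0 117 0" --pt "-1 -1 0 117 0" --pt "-1 -1 0 117 0" --pt "-1 -1 0 117 0" --pt "-1 -1 0 117 0" --pt "-1 -1 0 117 0" --pt "-1 -1 0 117 0" --pt "-1 -1 0 107 0" --pt "-1 -1 0 97 0"

```text
time: 5.3
tool_pos: [0.5461, 0.1077, 0.0532]
ee_rot: [-3.141, -0.0, 1.628]
wrist_force: [-0.3, 0.0, -1.2]
width: 0.0396
```

Emit:
step_arm --pt "-1 0 0 -25 0" --pt "-1 0 0 -55 0" --pt "-1 0 0 -80 0" --pt "-1 -15 0 -92 0" --pt "-1 -40 -2 -97 2" --pt "-1 -75 -4 -97 6" --pt "-1 -110 -6 -97 10" --pt "-1 -145 -8 -97 14" --pt "-1 -175 -10 -97 18" --pt "-1 -195 -11 -97 20" --pt "-1 -207 -12 -97 20" --pt "-1 -207 -12 -97 20" --pt "-1 -207 -12 -97 20" --pt "-1 -207 -12 -97 20"

```text
time: 7.05
tool_pos: [0.546, -0.0988, 0.15]
ee_rot: [3.142, -0.0, 1.28]
wrist_force: [0.4, -0.6, -1.7]
width: 0.0398
```

```bash
python3 - <<'E'
from h import *
from plan import *
o=robot.get_obs();print(o['time'],o['tool_pos'],o['ee_rot'],o['width'],o['wrist_force'])
rel(o['tool_pos'],o['ee_rot'][2],dict(place=((*Cell['green'],.0245),CY)))
s=cams.snapshot("scene");print(models.pinpoint(s,'jar_green')[:4]);print(models.pinpoint(s,'painting_rack')[:2])
cv2.imwrite('pics/b.png',cv2.resize(s['pixels'][60:280,220:500,::-1],None,fx=2,fy=2,interpolation=2))
E
```

```text
7.05 [ 0.54603349 -0.09875941  0.15000845] [ 3.14158408e+00 -3.46320016e-04  1.27997348e+00] 0.03978738813030902 [ 0.44044704 -0.57643894 -1.69525146]
place [ -1.5  -0.5 125.5] turn 0.3
[{'position': [0.6484, 0.1676, -0.0008], 'p': 0.84}, {'position': [0.4468, 0.1124, -0.0022], 'p': 0.58}, {'position': [0.5454, -0.0931, 0.1282], 'p': 0.56}]
[{'position': [0.5223, -0.1838, 0.003], 'p': 0.71}]
```

View pics/b.png

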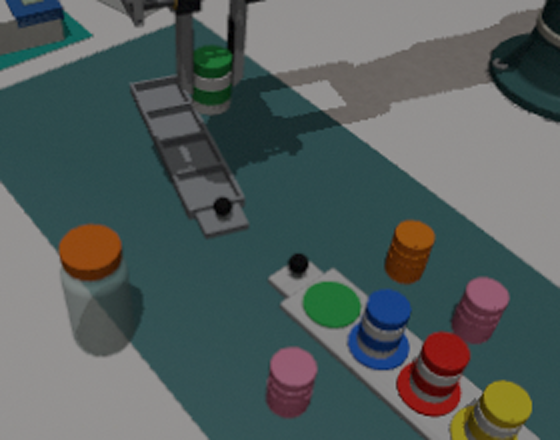

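The green jar is held upright at about (212,80) in the crop, and the other jars and the bottle haven't moved. Now I'll set it down in cell 1.

Emit:
step_arm --pt "-1 -1 0 25 0" --pt "-1 -1 0 55 0" --pt "-1 -1 0 85 0" --pt "-1 -1 0 105 0" --pt "-1 -1 0 115 0" --pt "-1 -1 0 120 0" --pt "-1 -1 0 123 0" --pt "-1 -1 0 125 0" --pt "-1 -1 0 125 0" --pt "-1 -1 0 125 0" --pt "0.36 -1 0 125 0" --pt "0.36 -1 0 125 0" --pt "0.36 -1 0 125 0" --pt "0.36 -1 0 125 0" --pt "0.36 -1 0 115 0" --pt "0.36 -1 0 90 0" --pt "0.36 -1 0 50 0" --pt "0.36 -1 0 15 0" --pt "0.36 -1 0 0 0" --pt "0.36 -1 0 0 0"

```text
time: 9.7
tool_pos: [0.5463, -0.1008, 0.1512]
ee_rot: [3.139, -0.0, 1.278]
wrist_force: [0.1, 1.2, -0.4]
width: 0.0642
```

```bash
python3 - <<'E'
from h import *
from plan import *
o=robot.get_obs();print(o['time'],o['tool_pos'],o['ee_rot'],o['width'])
rel(o['tool_pos'],o['ee_rot'][2],dict(above=((*J['blue'],.15),PY),pick=((*J['blue'],.033),PY)))
s=cams.snapshot("scene");print([d for d in models.pinpoint(s,'jar_green') if d['position'][1]<0])
cv2.imwrite('pics/c.png',cv2.resize(s['pixels'][60:280,220:500,::-1],None,fx=2,fy=2,interpolation=2))
E
```

```text
9.7 [ 0.54628154 -0.10078347  0.15118485] [ 3.13903235e+00 -1.21713650e-04  1.27846912e+00] 0.06419454652307614
above [255.7 -81.4   1.2] turn -19.9
pick [255.7 -81.4 118.2] turn -19.9
[{'position': [0.549, -0.0991, 0.002], 'p': 0.89}]
```

View pics/c.png

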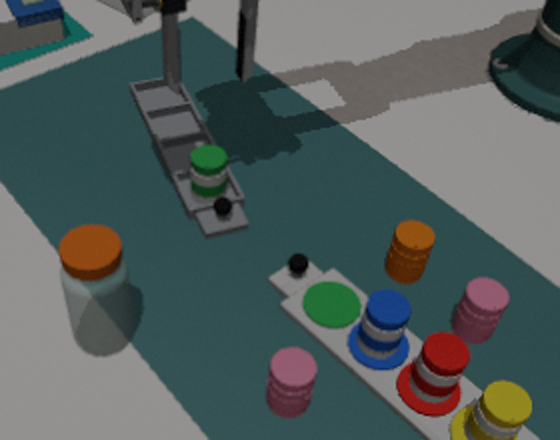

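The green jar stands upright in the cell next to the knob, at (208,172), and measures about (4,1) mm from the target. Blue is next.

Emit:
step_arm --pt "0.36 25 -8 0 -2" --pt "0.36 65 -21 0 -6" --pt "0.36 110 -35 0 -10" --pt "0.36 155 -49 0 -14" --pt "0.36 200 -64 0 -18" --pt "0.36 235 -75 0 -20" --pt "0.36 255 -81 0 -20" --pt "0.36 255 -81 10 -20" --pt "0.36 255 -81 40 -20" --pt "0.36 255 -81 75 -20" --pt "0.36 255 -81 102 -20" --pt "0.36 255 -81 117 -20" --pt "0.36 255 -81 117 -20" --pt "0.36 255 -81 117 -20" --pt "-1 255 -81 117 -20" --pt "-1 255 -81 117 -20" --pt "-1 255 -81 117 -20" --pt "-1 255 -81 117 -20" --pt "-1 255 -81 117 -20" --pt "-1 255 -81 107 -20"

```text
time: 12.3
tool_pos: [0.5402, 0.1667, 0.0419]
ee_rot: [-3.138, 0.0, 1.628]
wrist_force: [-0.6, -0.3, -1.5]
width: 0.0396
```

```bash
python3 - <<'E'
from plan import *
o=robot.get_obs();print(o['time'],o['tool_pos'],o['ee_rot'],o['width'])
rel(o['tool_pos'],o['ee_rot'][2],dict(above=((*Cell['blue'],.15),CY)))
E
```

```text
12.3 [0.54024665 0.16668648 0.04191014] [-3.13805724e+00  4.07874276e-04  1.62755679e+00] 0.03961788947603616
above [-324.7  -31.7 -108.1] turn 20.2
```

Emit:
step_arm --pt "-1 0 0 -25 0" --pt "-1 0 0 -55 0" --pt "-1 0 0 -85 0" --pt "-1 -10 -1 -102 0" --pt "-1 -30 -3 -107 2" --pt "-1 -65 -6 -107 5" --pt "-1 -105 -10 -107 8" --pt "-1 -145 -14 -107 11" --pt "-1 -185 -18 -107 14" --pt "-1 -225 -22 -107 17" --pt "-1 -265 -26 -107 20" --pt "-1 -295 -29 -107 20" --pt "-1 -315 -31 -107 20" --pt "-1 -325 -32 -107 20" --pt "-1 -325 -32 -107 20" --pt "-1 -325 -32 -107 20" --pt "-1 -325 -32 -107 20"

```text
time: 14.42
tool_pos: [0.5282, -0.1584, 0.15]
ee_rot: [3.142, -0.0, 1.28]
wrist_force: [-0.7, -0.1, -0.6]
width: 0.0395
```

```bash
python3 - <<'E'
from h import *
from plan import *
o=robot.get_obs();print(o['time'],o['tool_pos'],o['ee_rot'],o['width'])
rel(o['tool_pos'],o['ee_rot'][2],dict(place=((*Cell['blue'],.0245),CY)))
s=cams.snapshot("scene");print(models.pinpoint(s,'jar_blue')[:3])
E
```

```text
14.425 [ 0.52821457 -0.15844313  0.15003005] [ 3.14155753e+00 -3.11509282e-04  1.27985102e+00] 0.039506829057118845
place [ -1.2  -0.9 125.5] turn 0.3
[]
```

Emit:
step_arm --pt "-1 -1 -1 25 0" --pt "-1 -1 -1 55 0" --pt "-1 -1 -1 85 0" --pt "-1 -1 -1 105 0" --pt "-1 -1 -1 115 0" --pt "-1 -1 -1 120 0" --pt "-1 -1 -1 123 0" --pt "-1 -1 -1 125 0" --pt "-1 -1 -1 125 0" --pt "-1 -1 -1 125 0" --pt "0.36 -1 -1 125 0" --pt "0.36 -1 -1 125 0" --pt "0.36 -1 -1 125 0" --pt "0.36 -1 -1 125 0" --pt "0.36 -1 -1 115 0" --pt "0.36 -1 -1 90 0" --pt "0.36 -1 -1 50 0" --pt "0.36 -1 -1 15 0" --pt "0.36 -1 -1 0 0" --pt "0.36 -1 -1 0 0"

```text
time: 17.02
tool_pos: [0.5274, -0.1603, 0.1512]
ee_rot: [3.139, 0.0, 1.278]
wrist_force: [0.4, -1.1, -0.3]
width: 0.064
```

```bash
python3 - <<'E'
from h import *
from plan import *
o=robot.get_obs();print(o['time'],o['tool_pos'],o['ee_rot'],o['width'])
rel(o['tool_pos'],o['ee_rot'][2],dict(above=((*J['red'],.15),PY),pick=((*J['red'],.033),PY)))
s=cams.snapshot("scene");print([(n,d) for n in('jar_green','jar_blue') for d in models.pinpoint(s,n) if d['position'][1]<0])
cv2.imwrite('pics/d.png',cv2.resize(s['pixels'][60:280,220:500,::-1],None,fx=2,fy=2,interpolation=2))
E
```

```text
17.025 [ 0.52743239 -0.16029473  0.15115521] [3.13905370e+00 1.92206102e-04 1.27844311e+00] 0.0639931768631038
above [ 376.8 -102.4    1.2] turn -19.9
pick [ 376.8 -102.4  118.2] turn -19.9
[('jar_green', {'position': [0.5508, -0.0949, 0.003], 'p': 0.75}), ('jar_blue', {'position': [0.5266, -0.159, 0.0001], 'p': 0.8})]
```

View pics/d.png

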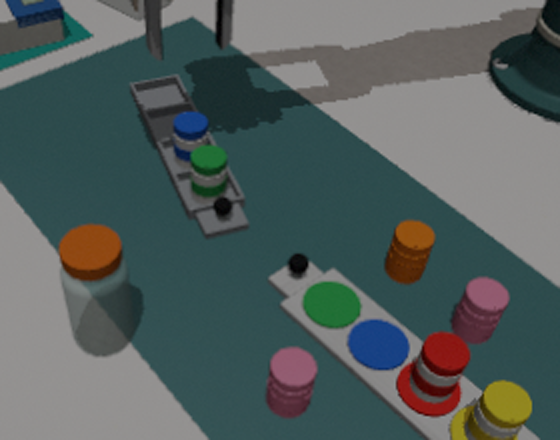

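Blue at (190,137) and green at (208,172) both stand in their cells. Red is next.

Emit:
step_arm --pt "0.36 25 -7 0 -2" --pt "0.36 70 -19 0 -5" --pt "0.36 120 -33 0 -9" --pt "0.36 170 -46 0 -13" --pt "0.36 220 -60 0 -17" --pt "0.36 270 -73 0 -20" --pt "0.36 320 -87 0 -20" --pt "0.36 355 -96 0 -20" --pt "0.36 376 -102 0 -20" --pt "0.36 376 -102 10 -20" --pt "0.36 376 -102 45 -20" --pt "0.36 376 -102 85 -20" --pt "0.36 376 -102 108 -20" --pt "0.36 376 -102 117 -20" --pt "0.36 376 -102 117 -20" --pt "0.36 376 -102 117 -20" --pt "-1 376 -102 117 -20" --pt "-1 376 -102 117 -20" --pt "-1 376 -102 117 -20" --pt "-1 376 -102 117 -20"

```text
time: 19.68
tool_pos: [0.5379, 0.2296, 0.0335]
ee_rot: [3.14, -0.0, 1.628]
wrist_force: [0.3, 0.4, 1.8]
width: 0.0393
```

```bash
python3 - <<'E'
from plan import *
o=robot.get_obs();print(o['time'],o['tool_pos'],o['ee_rot'],o['width'])
rel(o['tool_pos'],o['ee_rot'][2],dict(above=((*Cell['red'],.15),CY)))
E
```

```text
19.675 [0.5379121  0.2295814  0.03354428] [ 3.14043801e+00 -2.95284400e-04  1.62769251e+00] 0.03927477538091602
above [-445.9  -54.4 -116.5] turn 20.2
```

Emit:
step_arm --pt "-1 0 0 0 0" --pt "-1 0 0 0 0" --pt "-1 0 0 -15 0" --pt "-1 0 0 -45 0" --pt "-1 0 0 -80 0" --pt "-1 0 0 -105 0" --pt "-1 -15 -2 -116 1" --pt "-1 -45 -5 -117 3" --pt "-1 -90 -11 -117 6" --pt "-1 -135 -16 -117 9" --pt "-1 -180 -22 -117 12" --pt "-1 -225 -27 -117 15" --pt "-1 -270 -33 -117 18" --pt "-1 -315 -38 -117 20" --pt "-1 -360 -44 -117 20" --pt "-1 -400 -49 -117 20" --pt "-1 -430 -53 -117 20" --pt "-1 -446 -54 -117 20" --pt "-1 -446 -54 -117 20" --pt "-1 -446 -54 -117 20"

```text
time: 22.18
tool_pos: [0.5088, -0.218, 0.1497]
ee_rot: [-3.141, -0.001, 1.279]
wrist_force: [-0.1, 0.4, -1.2]
width: 0.0398
```

```bash
python3 - <<'E'
from plan import *
o=robot.get_obs();print(o['time'],o['tool_pos'],o['ee_rot'],o['width'])
rel(o['tool_pos'],o['ee_rot'][2],dict(place=((*Cell['red'],.0245),CY)))
E
```

```text
22.175 [ 0.5087855  -0.21796182  0.14972907] [-3.14088679e+00 -8.50019753e-04  1.27915820e+00] 0.03975988349458254
place [ -0.6   0.4 125.2] turn 0.2
```

Emit:
step_arm --pt "-1 -1 0 25 0" --pt "-1 -1 0 55 0" --pt "-1 -1 0 85 0" --pt "-1 -1 0 105 0" --pt "-1 -1 0 115 0" --pt "-1 -1 0 120 0" --pt "-1 -1 0 123 0" --pt "-1 -1 0 125 0" --pt "-1 -1 0 125 0" --pt "-1 -1 0 125 0" --pt "0.36 -1 0 125 0" --pt "0.36 -1 0 125 0" --pt "0.36 -1 0 125 0" --pt "0.36 -1 0 125 0" --pt "0.36 -1 0 115 0" --pt "0.36 -1 0 90 0" --pt "0.36 -1 0 50 0" --pt "0.36 -1 0 15 0" --pt "0.36 -1 0 0 0" --pt "0.36 -1 0 0 0"

```text
time: 24.68
tool_pos: [0.5092, -0.2202, 0.1511]
ee_rot: [3.139, 0.0, 1.278]
wrist_force: [0.2, 0.0, -0.4]
width: 0.0641
```

```bash
python3 - <<'E'
from h import *
from plan import *
o=robot.get_obs();print(o['time'],o['tool_pos'],o['ee_rot'],o['width'])
rel(o['tool_pos'],o['ee_rot'][2],dict(above=((*J['yellow'],.15),PY),pick=((*J['yellow'],.033),PY)))
s=cams.snapshot("scene");print([(n,d) for n in('jar_green','jar_blue','jar_red') for d in models.pinpoint(s,n) if d['position'][1]<0])
E
```

```text
24.675 [ 0.50916594 -0.22019624  0.15112878] [3.13911037e+00 4.21869881e-04 1.27844981e+00] 0.06406741432947669
above [ 499.2 -122.2    1.1] turn -19.9
pick [ 499.2 -122.2  118.1] turn -19.9
[('jar_green', {'position': [0.5466, -0.0959, 0.0036], 'p': 0.8}), ('jar_blue', {'position': [0.5233, -0.1627, 0.0026], 'p': 0.84}), ('jar_red', {'position': [0.5065, -0.2167, 0.0003], 'p': 0.61})]
```

Emit:
step_arm --pt "0.36 25 -6 0 -2" --pt "0.36 70 -17 0 -5" --pt "0.36 120 -29 0 -8" --pt "0.36 170 -41 0 -11" --pt "0.36 220 -54 0 -14" --pt "0.36 270 -66 0 -17" --pt "0.36 320 -78 0 -20" --pt "0.36 370 -90 0 -20" --pt "0.36 420 -103 0 -20" --pt "0.36 465 -114 0 -20" --pt "0.36 490 -120 0 -20" --pt "0.36 498 -122 0 -20" --pt "0.36 498 -122 20 -20" --pt "0.36 498 -122 55 -20" --pt "0.36 498 -122 90 -20" --pt "0.36 498 -122 110 -20" --pt "0.36 498 -122 117 -20" --pt "0.36 498 -122 117 -20" --pt "0.36 498 -122 117 -20"

```text
time: 27.25
tool_pos: [0.5362, 0.2922, 0.0344]
ee_rot: [3.139, -0.001, 1.627]
wrist_force: [0.4, -0.1, 0.3]
width: 0.0638
```

Emit:
step_arm --pt "-1 0 0 0 0" --pt "-1 0 0 0 0" --pt "-1 0 0 0 0" --pt "-1 0 0 0 0" --pt "-1 0 0 0 0" --pt "-1 0 0 0 0" --pt "-1 0 0 -15 0" --pt "-1 0 0 -45 0" --pt "-1 0 0 -80 0" --pt "-1 0 0 -105 0" --pt "-1 0 0 -117 0" --pt "-1 0 0 -117 0" --pt "-1 0 0 -117 0"

```text
time: 28.88
tool_pos: [0.5345, 0.2918, 0.1484]
ee_rot: [-3.139, 0.001, 1.628]
wrist_force: [-0.1, 0.2, -0.9]
width: 0.0392
```

```bash
python3 - <<'E'
from plan import *
o=robot.get_obs();print(o['time'],o['tool_pos'],o['ee_rot'],o['width'])
rel(o['tool_pos'],o['ee_rot'][2],dict(above=((*Cell['yellow'],.15),CY)))
E
```

```text
28.875 [0.53452484 0.29178695 0.14835028] [-3.13895210e+00  9.26703734e-04  1.62750491e+00] 0.03915854039854009
above [-566.4  -75.8   -1.6] turn 20.2
```

Emit:
step_arm --pt "-1 -20 -3 0 1" --pt "-1 -55 -7 0 3" --pt "-1 -100 -13 0 5" --pt "-1 -145 -19 0 7" --pt "-1 -190 -25 0 9" --pt "-1 -235 -31 0 11" --pt "-1 -280 -37 0 13" --pt "-1 -325 -43 0 15" --pt "-1 -370 -49 0 17" --pt "-1 -415 -55 0 19" --pt "-1 -460 -61 0 20" --pt "-1 -505 -67 0 20" --pt "-1 -540 -72 0 20" --pt "-1 -560 -75 0 20" --pt "-1 -567 -76 0 20" --pt "-1 -567 -76 0 20" --pt "-1 -567 -76 0 20"

```text
time: 31.0
tool_pos: [0.4918, -0.2771, 0.15]
ee_rot: [-3.142, -0.001, 1.28]
wrist_force: [0.1, 0.5, -0.4]
width: 0.0398
```

```bash
python3 - <<'E'
from h import *
from plan import *
o=robot.get_obs();print(o['time'],o['tool_pos'],o['ee_rot'],o['width'])
rel(o['tool_pos'],o['ee_rot'][2],dict(place=((*Cell['yellow'],.0245),CY)))
s=cams.snapshot("scene")
cv2.imwrite('pics/e.png',cv2.resize(s['pixels'][40:260,220:500,::-1],None,fx=2,fy=2,interpolation=2))
E
```

```text
31.0 [ 0.49177841 -0.27711625  0.15000444] [-3.14153499e+00 -5.61218319e-04  1.27986433e+00] 0.03975319952298976
place [ -1.1  -0.6 125.5] turn 0.3
```

View pics/e.png

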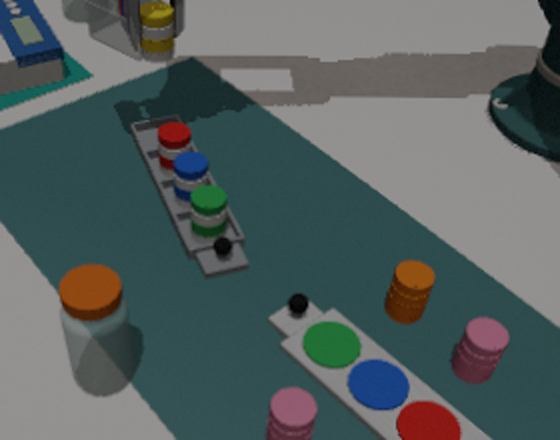

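Yellow is held upright at (157,28). Red, blue and green stand in cells 3, 2 and 1.

Emit:
step_arm --pt "-1 -1 -1 25 0" --pt "-1 -1 -1 55 0" --pt "-1 -1 -1 85 0" --pt "-1 -1 -1 105 0" --pt "-1 -1 -1 115 0" --pt "-1 -1 -1 120 0" --pt "-1 -1 -1 123 0" --pt "-1 -1 -1 125 0" --pt "-1 -1 -1 125 0" --pt "-1 -1 -1 125 0" --pt "0.36 -1 -1 125 0" --pt "0.36 -1 -1 125 0" --pt "0.36 -1 -1 125 0" --pt "0.36 -1 -1 125 0" --pt "0.36 -1 -1 115 0" --pt "0.36 -1 -1 90 0" --pt "0.36 -1 -1 50 0" --pt "0.36 -1 -1 15 0" --pt "0.36 -1 -1 0 0" --pt "0.36 -1 -1 0 0"

```text
time: 33.55
tool_pos: [0.4909, -0.2793, 0.1512]
ee_rot: [3.139, 0.001, 1.278]
wrist_force: [0.3, -0.7, -0.6]
width: 0.0642
```

Emit:
step_arm --pt "0.36 0 -30 -10 0" --pt "0.36 0 -70 -20 0" --pt "0.36 0 -110 -20 0" --pt "0.36 0 -150 -20 0" --pt "0.36 0 -180 -20 0" --pt "0.36 0 -190 -20 0" --pt "0.36 0 -190 -20 0" --pt "0.36 0 -190 -20 0"

```text
time: 34.55
tool_pos: [0.309, -0.2244, 0.1695]
ee_rot: [-3.141, -0.001, 1.279]
wrist_force: [0.3, -0.4, 0.0]
width: 0.0636
```

```bash
python3 - <<'E'
from h import *
o=robot.get_obs();print(o['time'],o['tool_pos'],o['width'])
a=-.296;R=np.array([[np.cos(a),np.sin(a)],[-np.sin(a),np.cos(a)]])
ims=[]
for c in("top","scene"):
    s=cams.snapshot(c)
    for n in('green','blue','red','yellow'):
        for d in models.pinpoint(s,'jar_'+n):
            p=np.array(d['position'])
            if p[1]<-.03: print(c,n,d['p'],(R@(p[:2]-[.518,-.189])*1000).round(1),p[2])
    ims.append(ortho(s,.016 ,.4,.64,-.36,0))
cv2.imwrite('pics/f.png',cv2.resize(np.vstack(ims),None,fx=.62,fy=.62))
E
```

```text
34.55 [ 0.30897118 -0.2243717   0.16951686] 0.0635849887271168
top green 0.53 [ 3.7 97.8] 0.0027
top blue 0.72 [-4.  30.5] 0.0055
top blue 0.16 [ -0.5 -87.7] 0.006
top red 0.66 [  1.  -31.1] 0.0029
top yellow 0.84 [ -0.6 -89.7] 0.0081
scene green 0.97 [ 4.3 96.1] 0.0032
scene blue 0.67 [-2.3 31.9] 0.0007
scene red 0.9 [ -1.1 -30.9] 0.0024
scene yellow 0.69 [ -3.4 -91.4] 0.0002
```

View pics/f.png

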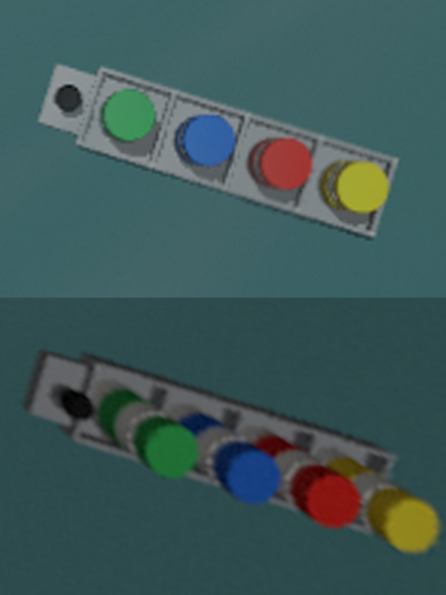

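All four lids sit inside their cells, in order from the knob: green (129,114), blue (207,140), red (287,163), yellow (362,187). The arm is clear, so I'm handing in.

```bash
python3 -c "
from bench import robot
print(robot.close_job())"
```

```text
the job is handed in; nothing more can be done
None
```

All four jars are now in the painting rack, one to a cell, in order from its knob: green, blue, red, yellow. I handed the job in at about 35 s of the 96 s allowed; no verdict is reported.

- **Position:** the networks' last readings put every jar within about 5 mm of its cell centre in each rack direction, against a tolerance of 12 mm.
- **Standing:** in the last pictures all four look upright inside their cells. The arm was drawn well back with the gripper empty.
- **Height:** the networks' height readings scattered from 0.2 to 8 mm, around the 4 mm floor. That is within their stated 4 mm or so of error, but it does not confirm the 3 mm height tolerance. Each jar was lowered until it should rest on the floor.
- **False reading:** one low-confidence "blue" reading (p = 0.16) fell on the yellow jar's cell. The pictures show yellow there.
- **Bystanders:** I did not touch the solvent bottle or the look-alikes. They looked unmoved in the last picture that showed them, just before yellow was set down; the final close-up did not include them.

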